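# Pry open the slide box and hold its lid on the spatula

## Task

Take the spatula from its rest, slip its blade into the notch under the lid of the large grey slide box, pry the flush lid up and raise it gently, without letting it drop back or flinging it open, and keep fingers and arm off the lid. Hold the lid still on the blade at 45 degrees open so that I can reach in for a slide; it falls shut by itself, so finish while still holding it there with the spatula in hand, clear of the bench. Leave everything else on the bench where it stands.

Things in the scene. Friction and masses are not known exactly. Their poses are not given: they have to be found in the camera images.
- slidebox: the large grey plastic slide storage box, fixed to the bench: 215 mm wide, 175 mm front to back, 57 mm tall with its lid. Origin: centre of its underside; x points level from front to hinge, z up. The glass slides filed in it reach up to 30 mm above the bench, with free room for a blade above them
- box_notch (a point): centre of the pry notch on the box's front face, 37 mm above the bench. The notch is a cut-out 60 mm wide and 10 mm high in the tray's 4 mm thick front wall, from 32 to 42 mm above the bench, directly under the lid's front edge and under the white paper strip (60 x 12 mm) on the lid's top. x points level into the box, square to its front; y along the front; z up
- lid_lip (a point): middle of the lid's lower front edge, straight above the notch: 42.5 mm above the bench when shut. It moves with the lid on a circle of 175 mm radius about the hinge line. x runs from lip to hinge along the lid
- lid_hinge (a joint): opening angle of the lid, rad: 0 shut, 0.785 = 45 degrees. The hinge line is the box's rear edge, 42.5 mm above the bench, 175 mm behind the front face. Below a right angle the lid falls by itself. No catch or spring: about 0.6 to 1 N upward at the lip lifts and carries it. With the lid on the blade the spatula is pushed down and would pivot in a loose grip
- lid: the grey lid: a shallow tray upside down, 175 x 215 mm, 14 mm deep, 3 mm walls, flush with the box all round with no finger hold but the notch, about 0.15 kg. Origin on the hinge line at its middle; x points from lip to hinge
- rest: low aluminium instrument rest, fixed, 100 x 200 mm with a 3 mm base plate; two notched bars 5 mm thick and 33 mm high cross under the tool handles, 45 mm before and behind its middle. Spatula and needle lie side by side in it, 85 mm apart, either on either side. Origin: centre of its underside
- spatula_grip (a point): centre of the spatula's wooden handle, half-way up, 32 mm above the bench: handle 120 mm long (along x), 16 mm wide, 20 mm high. Between the rest's two bars 85 mm of handle, centred here, is free to grasp from above. x points along the handle to the blade, z up
- spatula_tip (a point): middle of the end of the spatula's blade, 135 mm from the handle's centre along its x axis, in line with the handle's middle. Same axes as the handle
- spatula: the whole spatula, about 0.1 kg, balancing 23 mm ahead of the handle's centre; origin at the centre of the handle's underside, x towards the blade
- spatula_blade: the spatula's stiff straight steel blade: 60 mm long, 20 mm wide, 2.5 mm thick, with a 15 mm long, 10 mm wide neck between it and the handle. Origin as for the spatula
- needle: dissecting needle: the same wooden handle as the spatula's (120 x 16 x 20 mm) but a thin 3 mm round steel needle 87 mm long in place of the blade; lies in the other pair of notches of the rest. Origin: centre of the handle's underside. Leave it
- stain_jar: square glass slide-staining jar, 44 x 44 x 105 mm, on the bench; origin at the centre of its underside. Leave it
- dropper_a: small amber dropper bottle, 35 mm across, 94 mm tall; origin under its centre. Leave it
- dropper_b: second amber dropper bottle, the same. Leave it
- petri: clear covered petri dish, 92 mm across, 16 mm tall; origin under its centre. Leave it
- beaker: glass beaker, 68 mm across, 90 mm tall; origin under its centre. Leave it
- mailer: closed white plastic slide mailer, 91 x 35 x 31 mm; origin under its centre. Leave it
- eyepiece: black microscope eyepiece standing on end, 38 mm across, 52 mm tall; origin under its centre. Leave it
Things that resemble listed ones, but are neither listed nor needed, are in the scene too. What is shaped like the spatula but purple is not meant.

How it is judged:
By the outcome, as a careful person would: the job done as asked, in the order asked, and still so for the second after the job is handed in, while the arm keeps its last pose, push and grip.
It also fails if it takes over 51 s, if anything falls off the work surface, if the arm or the gripper's body presses on something with over 40 N, if the wrist force passes 120 N, or if a joint passes its speed limit or range.

## Robot

A 7-joint arm with a two-finger parallel gripper is mounted at the origin on the work surface. World frame = base frame: x ahead of the robot, y to its left, z up, the work surface at z = 0. Lengths are in m, angles in rad, forces in N, time in s.
With the tool pointing down it reaches from about 0.35 to 0.9 m from the base axis. Payload 7.2 kg.
Tool frame: the origin (TCP) lies on the centre line of the jaws, within the pads' length; the fingertips stand 19 mm ahead of it and the grasp point (between the pads) is the TCP; x points along the fingers, y is the direction in which the jaws open and shut, and the axes are right-handed (so a half turn about x gives the same grasp; the last joint's range is limited). The gripper opens to 85 mm and grips with 20 to 120 N. Pads are 22 mm wide; open, the fingers measure 114 mm over their backs; the gripper's body (76 mm by 85 mm) begins 54 mm behind the grasp point. The pads swing forward as they close: fully open they stand 13 mm farther back than shut.
Start: joints at [1.183, 0.411, -0.013, 1.596, 0.006, 1.134, -0.082], TCP at [0.196, -0.593, 0.25] pointing down, gripper open.
Joint ranges: [-2.95, 2.95], [-0.29, 1.99], [-1.47, 1.44], [0.14, 2.54], [-1.03, 4.17], [0.13, 1.85], [-2.86, 2.86]. Speed limits (rad/s): [2.39, 2.39, 3.01, 3.01, 3.14, 3.14, 3.14].

## Interface

Orientations are given as a rotation vector (axis times angle).
In Python, from workcell import arm gives the robot as it stands. The module is installed in compiled form; this text tells all that it offers.
- The arm moves only by the tool play_rows, never from a script. Its argument "steps" is a list of rows, each an object of numbers: "rx", "ry", "rz": the turn, a rotation vector about the world's x, y, z as a fraction of full scale; "dx", "dy", "dz": the shift along the world's x, y, z as a fraction of full scale; "jaw": the opening, from -1 (shut) to 1 (fully open), so that 0 is half open. A call has 1 to 12 rows; each row is the pose to reach, as a shift and turn from the pose measured when the call began; what a row does not reach only later rows make up. Full scale, the value 1, is 0.8 m for a shift and 90 degrees for a turn. A row lasts 1/12 s, in which the tool goes at most 41.7 mm and 7.16 degrees, less where a joint would pass 70% of its speed; a pose out of reach is approached as far as the arm can. A call with a number of a shift or a turn outside -1 to 1 is refused whole. A call with a gripper value outside its range is refused whole. The fingers move at their own pace and stop on an object; the grip force is fixed at half the most. Time passes only in rows, so rows that repeat a pose let the fingers close. It gives the time, the measured TCP pose, the force and the opening at its end, in the units of the state.
- arm.sense(): the state, without advancing time (a new reading comes with each control period).
- arm.grab_frame(name): name is "scene" or "top"; returns (picture, depth): 420x560x3 uint8, red, green, blue; 420x560 float32, m along the optical axis (not along the pixel's ray), 0 where there is no reading.
- arm.camera_params(name): a dict with "K" (3x3 intrinsics, pixels), "rvec" (rotation vector, rad) and "tvec" (3), from world to camera coordinates, as OpenCV has them. Camera axes: x right, y down, z forward; pixel columns grow to the right and rows downward; lengths in m; the calibration is good to about 2 mm. A picture is of the moment at which its call begins. camera_params takes no time and is no camera call.
- arm.job_done(): hands the job in, once; it reports no verdict.
Trained networks look in the newest picture that a camera, given by its name, has taken for a name from the list of things; names that differ only in an ending like _2 or _b are one class to them, and where a whole thing is asked for, a point or a joint stands for the part that bears it (a point fixed in the world has none). Each returns a list of dicts, best first, with "score" (0 to 1); they miss things now and then, are a little off and sometimes report something else, mostly with a low value. They report only what shows in the picture. A call takes as long as a camera call. They do not tell look-alikes from the thing itself.
- arm.look_for(thing, camera): "rect" ([left, top, right, bottom] as shares, 0 to 1, of the picture: columns of its width, rows of its height, round what is visible of it).
The state is a dict: "time": time; "joints": joint angles; "qd": joint speeds; "tau": joint torques, N m; "position": TCP position; "eef_rot": TCP orientation; "contact_force": force on the tool from outside, world axes, zero at the start; "torque": the same for the moment, N m; "finger_gap": finger opening in m.
Only numpy, scipy, OpenCV 4.12 (cv2) and the standard library are available. Lean on these libraries where they do the work, as an engineer would, in place of code of your own. Each camera call takes 0.05 s, during which the arm holds its last target.

## Working session

There is one attempt and no reset: what is moved stays moved. The work goes in short steps, Python scripts to look and compute and a tool call to move; the robot and the scene stay as the last step left them, time stands still between calls to the robot, and variables do not carry over. Pictures are saved under pics/ and viewed, and the job is handed in when it is done.

Besides the shell and the picture viewer there is one more tool, called as name([rows], argument=value, ...), one row to a line, values as JSON. play_rows: Moves the arm, as the interface text tells. Its arguments: {"type":"object","properties":{"steps":{"type":"array"}},"required":["steps"]}

```bash
mkdir -p pics; ls
cat > h.py <<'E'
import numpy as np, cv2
from scipy.spatial.transform import Rotation as R
from workcell import arm
def cam(n):
    p=arm.camera_params(n); K=np.array(p["K"]); Rm=R.from_rotvec(np.ravel(p["rvec"])).as_matrix(); t=np.ravel(p["tvec"]); return K,Rm,t
def grab(n,fn):
    im,d=arm.grab_frame(n); cv2.imwrite(f"pics/{fn}.png",im[...,::-1]); np.savez(f"pics/{fn}.npz",im=im,d=d); return im,d
def cloud(n,d):
    K,Rm,t=cam(n); v,u=np.mgrid[:d.shape[0],:d.shape[1]]
    P=np.stack([(u-K[0,2])/K[0,0]*d,(v-K[1,2])/K[1,1]*d,d],-1)
    return (P-t)@Rm
def proj(n,X):
    K,Rm,t=cam(n); c=Rm@np.asarray(X)+t; q=K@c; return q[:2]/q[2]
def ray_z(n,u,v,z):
    K,Rm,t=cam(n); r=Rm.T@np.linalg.solve(K,[u,v,1.]); o=-Rm.T@t; return o+r*(z-o[2])/r[2]
E
python3 - <<'E'
from h import *
print(arm.sense())
for n in("scene","top"):
    grab(n,n+"0"); K,Rm,t=cam(n); print(n,K.tolist(),(-Rm.T@t).round(3),Rm[2].round(3))
for th in("slidebox","box_notch","spatula","spatula_grip","needle","rest"):
    for c in("scene","top"):
        print(th,c,[(round(x["score"],2),[round(a*b) for a,b in zip(x["rect"],(560,420,560,420))]) for x in arm.look_for(th,c)[:4]])
E
```

```text
pics
{'time': 0.0, 'joints': array([ 1.18277444,  0.41188956, -0.01273326,  1.59708016,  0.00559041,
        1.13428902, -0.08218822]), 'qd': array([ 1.19162992e-03,  5.14316223e-05,  7.46847712e-04,  1.89017799e-03,
       -2.33919349e-04, -3.43871832e-04, -1.98586166e-04]), 'tau': array([ 3.54692511e-04, -6.00625563e+01,  6.82516079e-01, -2.99417925e+01,
        1.38733716e-02,  1.05941590e-02, -1.03742866e-05]), 'position': array([ 0.19632309, -0.59285842,  0.24944459]), 'eef_rot': array([ 2.04885636,  0.33222188, -2.04959681]), 'contact_force': array([-0.74426007, -0.76268301, -0.42461947]), 'torque': array([ 0.00575564, -0.00435189, -0.00970813]), 'finger_gap': 0.0853708819290154}
scene [[422.12437238126876, 0.0, 275.2025303767101], [0.0, 422.12437238126876, 202.10421039434232], [0.0, 0.0, 1.0]] [1.232 0.719 0.746] [-0.597 -0.573 -0.561]
top [[447.25389137457574, 0.0, 274.2485889527172], [0.0, 447.25389137457574, 207.83542354503265], [0.0, 0.0, 1.0]] [0.364 0.004 1.323] [ 0.086  0.015 -0.996]
slidebox scene [(0.7, [221, 217, 322, 306])]
slidebox top [(0.77, [185, 109, 273, 183])]
box_notch scene [(0.9, [223, 220, 321, 303]), (0.6, [220, 220, 324, 293])]
box_notch top [(0.69, [187, 107, 274, 188])]
spatula scene [(0.79, [191, 162, 251, 181]), (0.79, [294, 182, 304, 216]), (0.71, [252, 145, 291, 162])]
spatula top [(0.96, [376, 260, 384, 329]), (0.75, [260, 220, 309, 269]), (0.62, [360, 171, 383, 230])]
spatula_grip scene [(0.65, [193, 168, 247, 182]), (0.56, [297, 182, 305, 216]), (0.54, [161, 189, 183, 224]), (0.49, [251, 147, 293, 157])]
spatula_grip top [(0.95, [375, 258, 388, 330]), (0.84, [258, 220, 309, 268]), (0.65, [361, 172, 383, 235])]
needle scene [(0.52, [202, 153, 239, 170])]
needle top [(0.84, [387, 194, 406, 245])]
rest scene [(0.83, [209, 165, 251, 191])]
rest top [(0.71, [345, 193, 417, 245]), (0.42, [160, 132, 175, 146])]
```

View pics/scene0.png

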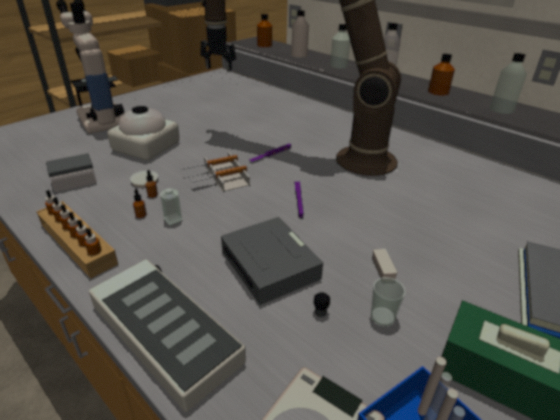

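View pics/top0.png

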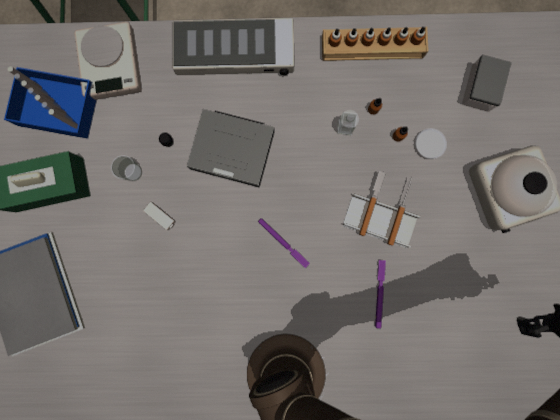

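Run:
```python
import cv2
a=cv2.imread('pics/top0.png')
cv2.imwrite('pics/top0c.png',cv2.resize(a[90:340,150:450],None,fx=2.6,fy=2.4,interpolation=cv2.INTER_CUBIC))
```

```text
(no output)
```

View pics/top0c.png

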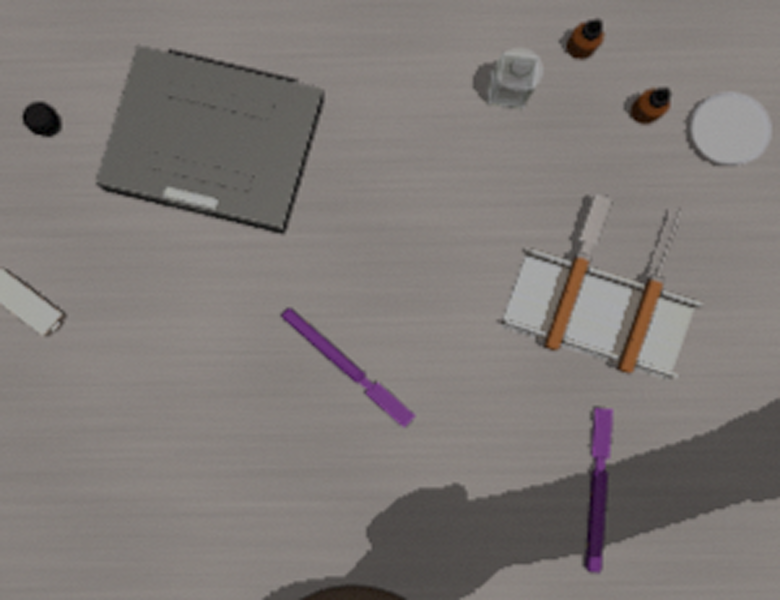

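The top picture shows three spatula-shaped things: two purple ones at (284,243) and (380,293), and a brown-handled one with a wide steel blade at (371,205). The last lies in the rest beside the needle at (400,215), so it fits the description. The slide box is at (231,148), with its white strip at (223,173) facing the robot. Next I'll measure.

Run:
```python
from h import *
z=np.load('pics/top0.npz'); im=z['im'].astype(int); P=cloud('top',z['d'])
hsv=cv2.cvtColor(z['im'],cv2.COLOR_RGB2HSV)
# wood handles
v,u=np.mgrid[:420,:560]
roi=(u>340)&(u<420)&(v>165)&(v<250)
wood=roi&(hsv[...,1]>110)&(hsv[...,0]<22)
n,l,s,c=cv2.connectedComponentsWithStats(wood.astype(np.uint8))
for i in range(1,n):
    if s[i,4]<40: continue
    p=P[l==i]; print(i,s[i],c[i].round(1),'z pct',np.percentile(p[:,2],[5,50,95]).round(4))
    # top face plane z=.042 via rays
    q=np.array([ray_z('top',a,b,.042)[:2] for b,a in zip(*np.where(l==i))])
    (cx,cy),wh,ang=cv2.minAreaRect(q.astype(np.float32)*1000); print('rect',cx,cy,wh,ang)
    m=q.mean(0); w,V=np.linalg.eigh(np.cov((q-m).T)); print('mean',m,'dir',V[:,1],np.degrees(np.arctan2(V[1,1],V[0,1])))
# box
roi=(u>170)&(u<290)&(v>95)&(v<200)
b=roi&(P[...,2]>.05)&(P[...,2]<.065)
q=P[b]; print('box z',np.percentile(q[:,2],[5,50,95]))
q2=np.array([ray_z('top',a,bb,.057)[:2] for bb,a in zip(*np.where(b))])
print(cv2.minAreaRect(q2.astype(np.float32)*1000), b.sum())
# white strip
w=roi&(hsv[...,2]>170)&(hsv[...,1]<40)
q=np.array([ray_z('top',a,bb,.057)[:2] for bb,a in zip(*np.where(w))]);print('strip',w.sum(),cv2.minAreaRect(q.astype(np.float32)*1000),q.mean(0))
# bench height check
print('bench',np.median(P[(u>300)&(u<330)&(v>100)&(v<200)][:,2]))
im=cv2.resize(z['im'][160:255,335:425,::-1],None,fx=6,fy=6,interpolation=cv2.INTER_CUBIC);cv2.imwrite('pics/rest.png',im)
cv2.imwrite('pics/box.png',cv2.resize(z['im'][100:195,180:285,::-1],None,fx=6,fy=6,interpolation=cv2.INTER_CUBIC))
```

```text
1 [360 198  16  38 210] [367.4 216. ] z pct [0.0351 0.0414 0.0456]
rect 446.9554138183594 -242.4119110107422 (16.204551696777344, 112.02613830566406) 69.8918685913086
mean [ 0.44758973 -0.24283606] dir [-0.94229442  0.33478535] 160.44051426844092
2 [388 207  17  38 224] [395.7 225.4] z pct [0.0332 0.0406 0.0452]
rect 419.0302734375 -322.28155517578125 (17.001623153686523, 112.67249298095703) 69.60624694824219
mean [ 0.41923607 -0.32225235] dir [-0.94099842  0.33841096] 160.21990946760934
box z [0.05219354 0.05630302 0.06052982]Traceback (most recent call last):
  File "<stdin>", line 20, in <module>
  File "h.py", line 15, in ray_z
    K,Rm,t=cam(n); r=Rm.T@np.linalg.solve(K,[u,v,1.]); o=-Rm.T@t; return o+r*(z-o[2])/r[2]
           ~~~^^^
  File "h.py", line 5, in cam
    p=arm.camera_params(n); K=np.array(p["K"]); Rm=R.from_rotvec(np.ravel(p["rvec"])).as_matrix(); t=np.ravel(p["tvec"]); return K,Rm,t
ValueError: time passes only in moves, steps and waits
```

```bash
cat > patch.py <<'E'
s=open('h.py').read()
s=s.replace('''def cam(n):
    p=arm.camera_params(n);''','''import functools
@functools.lru_cache(None)
def cam(n):
    p=arm.camera_params(n);''')
open('h.py','w').write(s)
E
python3 patch.py
cat > m.py <<'E'
from h import *
z=np.load('pics/top0.npz'); P=cloud('top',z['d'])
hsv=cv2.cvtColor(z['im'],cv2.COLOR_RGB2HSV)
v,u=np.mgrid[:420,:560]
roi=(u>170)&(u<290)&(v>95)&(v<200)
b=roi&(P[...,2]>.05)&(P[...,2]<.065)
q2=np.array([ray_z('top',a,bb,.057)[:2] for bb,a in zip(*np.where(b))])
print(cv2.minAreaRect(q2.astype(np.float32)*1000), b.sum())
w=roi&(hsv[...,2]>150)&(hsv[...,1]<40)
q=np.array([ray_z('top',a,bb,.057)[:2] for bb,a in zip(*np.where(w))]);print('strip',w.sum(),cv2.minAreaRect(q.astype(np.float32)*1000),q.mean(0))
print('bench',np.median(P[(u>300)&(u<330)&(v>100)&(v<200)][:,2]))
# blade: bright in spatula area
im=cv2.resize(z['im'][160:255,335:425,::-1],None,fx=6,fy=6,interpolation=cv2.INTER_CUBIC);cv2.imwrite('pics/rest.png',im)
cv2.imwrite('pics/box.png',cv2.resize(z['im'][100:195,180:285,::-1],None,fx=6,fy=6,interpolation=cv2.INTER_CUBIC))
E
python3 m.py; python3 -c "
from h import *
print(arm.sense()['time'])"
```

```text
((654.7667236328125, 147.02947998046875), (215.26031494140625, 176.4293670654297), 74.2045669555664) 4422
strip 65 ((580.1060180664062, 168.89849853515625), (55.4671516418457, 9.67721939086914), 73.95579528808594) [0.58013816 0.16926429]
bench 8.899324656018888e-05
0.7
```

View pics/rest.png

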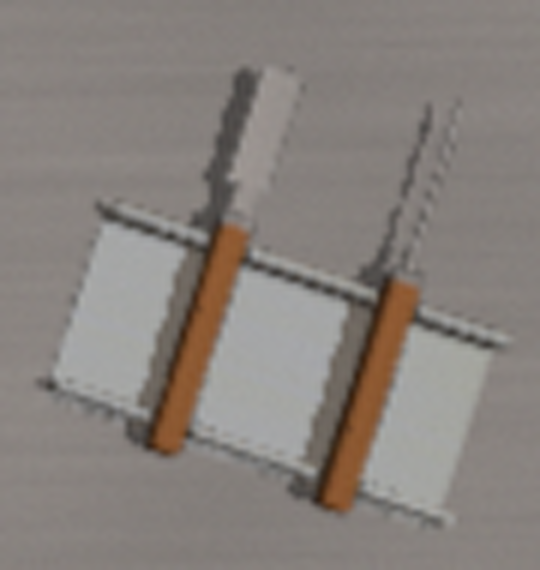

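View pics/box.png

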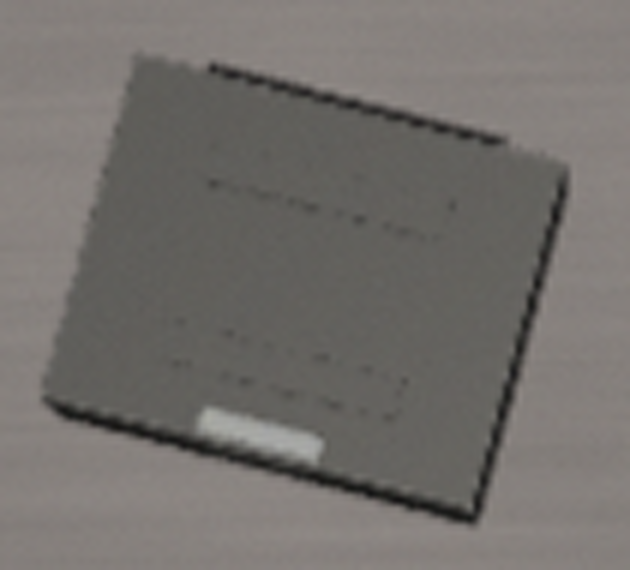

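The crops confirm the target. The spatula has a wood handle from about (374,198) to (362,235) and a wide bright blade whose end is near (382,172). The needle beside it has only a thin shaft. On the box, the strip is centred on the front edge at (223,172).

Run:
```python
from h import *
s=arm.sense(); Rm=R.from_rotvec(s['eef_rot']).as_matrix(); print('tool axes cols',Rm.round(3).tolist(), s['position'],s['time'])
a=ray_z('top',382.2,171.4,.033); print('tip',a)
g=np.array([.447,-.2425]); d=a[:2]-g; print('len',np.hypot(*d),'yaw',np.degrees(np.arctan2(d[1],d[0])))
for n,p in dict(jar=(348,122),dropa=(376,105),pur1=(308,266),pur1b=(260,220),pur2=(381,262),eye=(166,140)).items(): print(n,ray_z('top',*p,.0).round(3))
for th in (-19.6,):
  # target yaw: tool x down, tool z along +/- spatula dir
  c,si=np.cos(np.radians(th)),np.sin(np.radians(th))
  for sg in(1,-1):
    zt=sg*np.array([c,si,0]); xt=np.array([0,0,-1.]); yt=np.cross(zt,xt)
    T=np.stack([xt,yt,zt],1); rv=R.from_matrix(T@Rm.T).as_rotvec(); print(sg,np.degrees(rv),rv/(np.pi/2))
# scene-camera check of handle ends
im=np.load('pics/scene0.npz')['im']
cv2.imwrite('pics/sc.png',cv2.resize(im[140:310,170:340,::-1],None,fx=3.5,fy=3.5,interpolation=cv2.INTER_CUBIC))
for o in(-.06,.06,.135): print(proj('scene',[*(g+o*np.array([.942,-.335])),.042 if o<.1 else .033]),proj('top',[*(g+o*np.array([.942,-.335])),.042 if o<.1 else .033]))
```

```text
tool axes cols [[0.0, 0.314, -0.949], [-0.0, -0.949, -0.314], [-1.0, 0.0, -0.0]] [ 0.19647401 -0.59330225  0.25031281] 0.7
tip [ 0.5771475  -0.29164367  0.033     ]
len 0.13911675547483507 yaw -20.686528289251072
jar [ 0.735 -0.202  0.   ]
dropa [ 0.785 -0.288  0.   ]
pur1 [ 0.306 -0.072  0.   ]
pur1b [0.443 0.067 0.   ]
pur2 [ 0.315 -0.286  0.   ]
eye [0.69  0.348 0.   ]
1 [-6.41964960e-04  2.56564257e-03  1.42077625e+02] [-7.13294400e-06  2.85071397e-05  1.57864028e+00]
-1 [ 1.99319904e-03  4.98730398e-04 -3.79223747e+01] [ 2.21466560e-05  5.54144887e-06 -4.21359719e-01]
[247.42454241 165.2103541 ] [360.89689216 236.06075536]
[213.87030874 172.64939486] [373.67705167 196.41620622]
[192.05896432 179.93071986] [380.88317503 172.43798399]
```

View pics/sc.png

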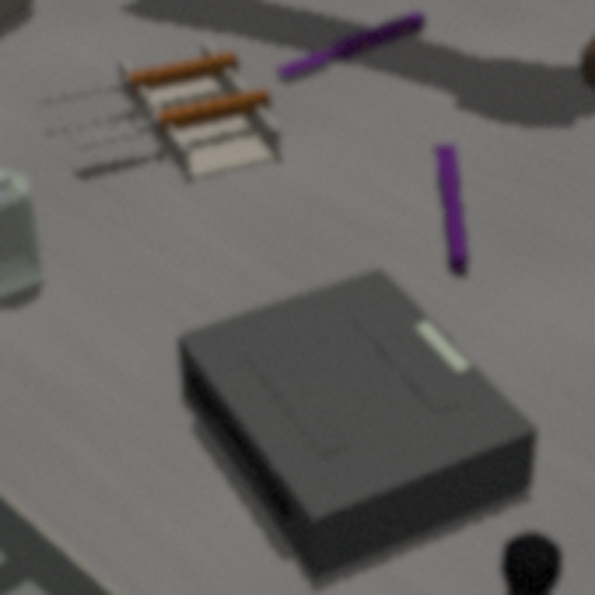

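play_rows([
  {"dx": 0.341,"dy": 0.428,"dz": -0.06,"rx": 0,"ry": 0,"rz": 0.94,"jaw": 0.3},
  {"dx": 0.341,"dy": 0.428,"dz": -0.06,"rx": 0,"ry": 0,"rz": 0.94,"jaw": 0.3},
  {"dx": 0.341,"dy": 0.428,"dz": -0.06,"rx": 0,"ry": 0,"rz": 0.94,"jaw": 0.3},
  {"dx": 0.341,"dy": 0.428,"dz": -0.06,"rx": 0,"ry": 0,"rz": 0.94,"jaw": 0.3},
  {"dx": 0.341,"dy": 0.428,"dz": -0.06,"rx": 0,"ry": 0,"rz": 0.94,"jaw": 0.3},
  {"dx": 0.341,"dy": 0.428,"dz": -0.06,"rx": 0,"ry": 0,"rz": 0.94,"jaw": 0.3},
  {"dx": 0.341,"dy": 0.428,"dz": -0.06,"rx": 0,"ry": 0,"rz": 0.94,"jaw": 0.3},
  {"dx": 0.341,"dy": 0.428,"dz": -0.06,"rx": 0,"ry": 0,"rz": 0.94,"jaw": 0.3},
  {"dx": 0.341,"dy": 0.428,"dz": -0.06,"rx": 0,"ry": 0,"rz": 0.94,"jaw": 0.3},
  {"dx": 0.341,"dy": 0.428,"dz": -0.06,"rx": 0,"ry": 0,"rz": 0.94,"jaw": 0.3},
  {"dx": 0.341,"dy": 0.428,"dz": -0.06,"rx": 0,"ry": 0,"rz": 0.94,"jaw": 0.3},
  {"dx": 0.341,"dy": 0.428,"dz": -0.06,"rx": 0,"ry": 0,"rz": 0.94,"jaw": 0.3},
])

```text
time: 1.7
position: [0.473, -0.2448, 0.2023]
eef_rot: [1.033, 1.313, -1.027]
contact_force: [0.6, 0.4, 0.9]
finger_gap: 0.0556
```

```bash
cat > d.py <<'E'
import sys
from h import *
def delta(pos,yaw,pitch=0):
    # spatula dir: yaw, pitch>0 = tip down (deg); tool z along spatula, x 'down'
    s=arm.sense(); R0=R.from_rotvec(s['eef_rot'])
    b=R.from_euler('ZY',[yaw,pitch],degrees=True).as_matrix()
    T=R.from_matrix(np.stack([-b[:,2],-b[:,1]*1,b[:,0]],1))
    if np.linalg.det(T.as_matrix())<0: raise SystemExit
    rv=(T*R0.inv()).as_rotvec()/(np.pi/2)
    dp=(np.array(pos)-s['position'])/.8
    print('t',s['time'],'pos',s['position'].round(4),'gap',round(s['finger_gap'],4),'F',s['contact_force'].round(2),'q',s['joints'].round(2))
    print('shift',dp.round(4),'turn',rv.round(4),'deg',(rv*90).round(1))
E
python3 - <<'E'
from d import *
b=R.from_euler('ZY',[-20,0],degrees=True).as_matrix()
M=np.stack([-b[:,2],-b[:,1],b[:,0]],1);print(np.linalg.det(M))
M=np.stack([-b[:,2],b[:,1],b[:,0]],1);print(np.linalg.det(M))
delta([.4687,-.2505,.12],-20)
E
```

```text
-0.9999999999999998
0.9999999999999998Traceback (most recent call last):
  File "<stdin>", line 5, in <module>
  File "d.py", line 7, in delta
    T=R.from_matrix(np.stack([-b[:,2],-b[:,1]*1,b[:,0]],1))
  File "scipy/spatial/transform/_rotation.pyx", line 1143, in scipy.spatial.transform._rotation.Rotation.from_matrix
ValueError: Non-positive determinant (left-handed or null coordinate frame) in rotation matrix 0: [[-0.         -0.34202014  0.93969262]
 [ 0.         -0.93969262 -0.34202014]
 [-1.         -0.         -0.        ]].
```

```bash
sed -i 's/-b\[:,1\]\*1/b[:,1]/' d.py
python3 - <<'E'
from d import *
delta([.4687,-.2505,.10],-20)
E
```

```text
t 1.7 pos [ 0.473  -0.2448  0.2023] gap 0.0556 F [0.55 0.42 0.87] q [ 0.77  0.35 -0.48  1.85  0.19  0.99  0.46]
shift [-0.0053 -0.0071 -0.1279] turn [-2.200e-03  5.000e-04  6.247e-01] deg [-0.2  0.  56.2]
```

play_rows([
  {"dx": -0.005,"dy": -0.007,"dz": -0.02,"rx": -0.002,"ry": 0,"rz": 0.625,"jaw": 0.3},
  {"dx": -0.005,"dy": -0.007,"dz": -0.04,"rx": -0.002,"ry": 0,"rz": 0.625,"jaw": 0.3},
  {"dx": -0.005,"dy": -0.007,"dz": -0.06,"rx": -0.002,"ry": 0,"rz": 0.625,"jaw": 0.3},
  {"dx": -0.005,"dy": -0.007,"dz": -0.08,"rx": -0.002,"ry": 0,"rz": 0.625,"jaw": 0.3},
  {"dx": -0.005,"dy": -0.007,"dz": -0.1,"rx": -0.002,"ry": 0,"rz": 0.625,"jaw": 0.3},
  {"dx": -0.005,"dy": -0.007,"dz": -0.12,"rx": -0.002,"ry": 0,"rz": 0.625,"jaw": 0.3},
  {"dx": -0.005,"dy": -0.007,"dz": -0.128,"rx": -0.002,"ry": 0,"rz": 0.625,"jaw": 0.3},
  {"dx": -0.005,"dy": -0.007,"dz": -0.128,"rx": -0.002,"ry": 0,"rz": 0.625,"jaw": 0.3},
  {"dx": -0.005,"dy": -0.007,"dz": -0.128,"rx": -0.002,"ry": 0,"rz": 0.625,"jaw": 0.3},
  {"dx": -0.005,"dy": -0.007,"dz": -0.128,"rx": -0.002,"ry": 0,"rz": 0.625,"jaw": 0.3},
  {"dx": -0.005,"dy": -0.007,"dz": -0.128,"rx": -0.002,"ry": 0,"rz": 0.625,"jaw": 0.3},
])

```text
time: 2.62
position: [0.4692, -0.2506, 0.1003]
eef_rot: [0.277, 1.552, -0.276]
contact_force: [0.3, -0.7, 0.2]
finger_gap: 0.0554
```

Run:
```python
from d import *
delta([.4687,-.2505,.034],-20)
im,d=grab('scene','s1'); cv2.imwrite('pics/s1c.png',cv2.resize(im[60:240,140:340,::-1],None,fx=3.5,fy=3.3,interpolation=cv2.INTER_CUBIC))
```

```text
t 2.6167 pos [ 0.4692 -0.2506  0.1003] gap 0.0554 F [ 0.33 -0.69  0.16] q [ 0.89  0.52 -0.64  1.94  0.42  0.82  1.24]
shift [-0.0006  0.0001 -0.0828] turn [-0.0003  0.0007  0.0025] deg [-0.   0.1  0.2]
```

View pics/s1c.png

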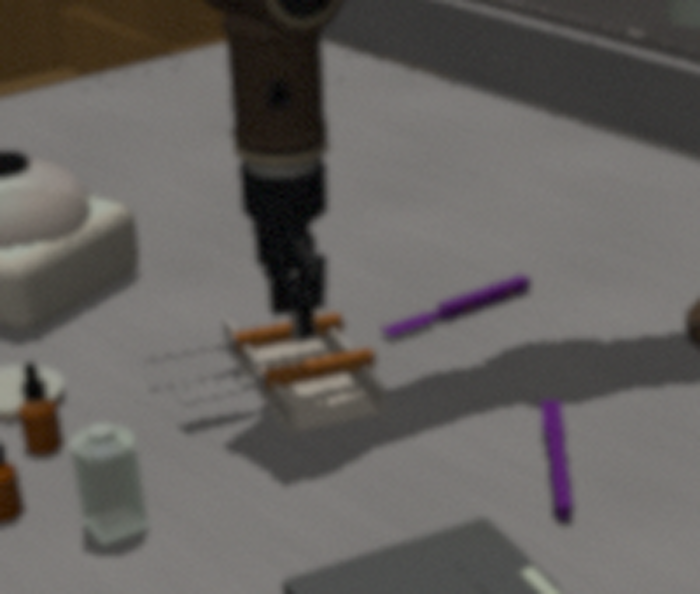

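The fingers stand above the rest, with tips at about crop (305,330). This matches the TCP directly over the front half of the spatula handle. I'll descend and close.

play_rows([
  {"dx": -0.0005,"dy": 0,"dz": -0.03,"rx": 0,"ry": 0,"rz": 0.002,"jaw": 0.3},
  {"dx": -0.0005,"dy": 0,"dz": -0.06,"rx": 0,"ry": 0,"rz": 0.002,"jaw": 0.3},
  {"dx": -0.0005,"dy": 0,"dz": -0.083,"rx": 0,"ry": 0,"rz": 0.002,"jaw": 0.3},
  {"dx": -0.0005,"dy": 0,"dz": -0.083,"rx": 0,"ry": 0,"rz": 0.002,"jaw": 0.3},
  {"dx": -0.0005,"dy": 0,"dz": -0.083,"rx": 0,"ry": 0,"rz": 0.002,"jaw": 0},
  {"dx": -0.0005,"dy": 0,"dz": -0.083,"rx": 0,"ry": 0,"rz": 0.002,"jaw": -0.3},
  {"dx": -0.0005,"dy": 0,"dz": -0.083,"rx": 0,"ry": 0,"rz": 0.002,"jaw": -0.5},
  {"dx": -0.0005,"dy": 0,"dz": -0.083,"rx": 0,"ry": 0,"rz": 0.002,"jaw": -1},
  {"dx": -0.0005,"dy": 0,"dz": -0.083,"rx": 0,"ry": 0,"rz": 0.002,"jaw": -1},
  {"dx": -0.0005,"dy": 0,"dz": -0.083,"rx": 0,"ry": 0,"rz": 0.002,"jaw": -1},
])

```text
time: 3.5
position: [0.4698, -0.251, 0.0354]
eef_rot: [0.273, 1.55, -0.274]
contact_force: [-0.9, 0.6, 7.2]
finger_gap: 0.0149
```

Run:
```python
from d import *
delta([.4687,-.2505,.034],-20)
im,d=grab('scene','s2'); cv2.imwrite('pics/s2c.png',cv2.resize(im[60:240,140:340,::-1],None,fx=3.5,fy=3.3,interpolation=cv2.INTER_CUBIC))
```

```text
t 3.5 pos [ 0.4698 -0.251   0.0354] gap 0.0149 F [-0.89  0.55  7.2 ] q [ 0.84  0.62 -0.57  1.97  0.51  0.69  1.17]
shift [-0.0013  0.0006 -0.0018] turn [0.0008 0.0021 0.0001] deg [0.1 0.2 0. ]
```

View pics/s2c.png

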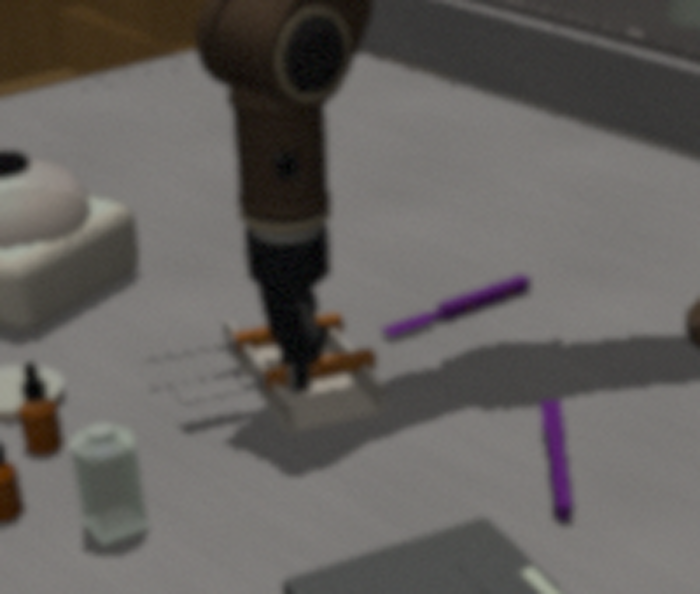

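Gap of 14.9 mm on the 16 mm handle, so it's held. Next I'll lift it straight up.

play_rows([
  {"dx": 0,"dy": 0,"dz": 0.012,"jaw": -1},
  {"dx": 0,"dy": 0,"dz": 0.03,"jaw": -1},
  {"dx": 0,"dy": 0,"dz": 0.06,"jaw": -1},
  {"dx": 0,"dy": 0,"dz": 0.1,"jaw": -1},
  {"dx": 0,"dy": 0,"dz": 0.14,"jaw": -1},
  {"dx": 0,"dy": 0,"dz": 0.16,"jaw": -1},
  {"dx": 0,"dy": 0,"dz": 0.16,"jaw": -1},
  {"dx": 0,"dy": 0,"dz": 0.16,"jaw": -1},
])

```text
schema error: expected keys rx, ry, rz, dx, dy, dz, jaw
```

Run:
```python
from d import *
delta([.4687,-.2505,.034],-20)
im,d=grab('scene','s3'); cv2.imwrite('pics/s3c.png',cv2.resize(im[40:220,140:340,::-1],None,fx=3.5,fy=3.3,interpolation=cv2.INTER_CUBIC))
im,d=grab('top','t3'); cv2.imwrite('pics/t3c.png',cv2.resize(im[140:290,310:480,::-1],None,fx=4,fy=4,interpolation=cv2.INTER_CUBIC))
```

```text
t 3.55 pos [ 0.4698 -0.251   0.0355] gap 0.0153 F [-0.71  1.08  7.59] q [ 0.84  0.62 -0.57  1.97  0.51  0.69  1.17]
shift [-0.0014  0.0006 -0.0018] turn [0.0008 0.0021 0.0001] deg [0.1 0.2 0. ]
```

View pics/s3c.png

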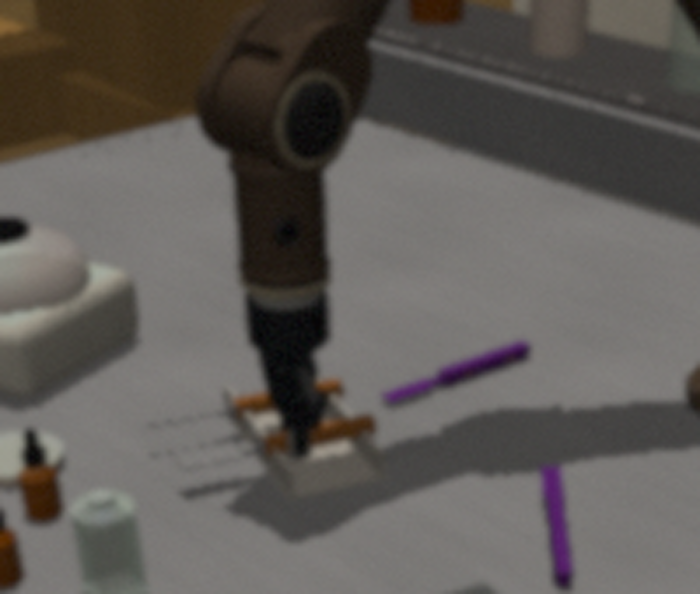

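View pics/t3c.png

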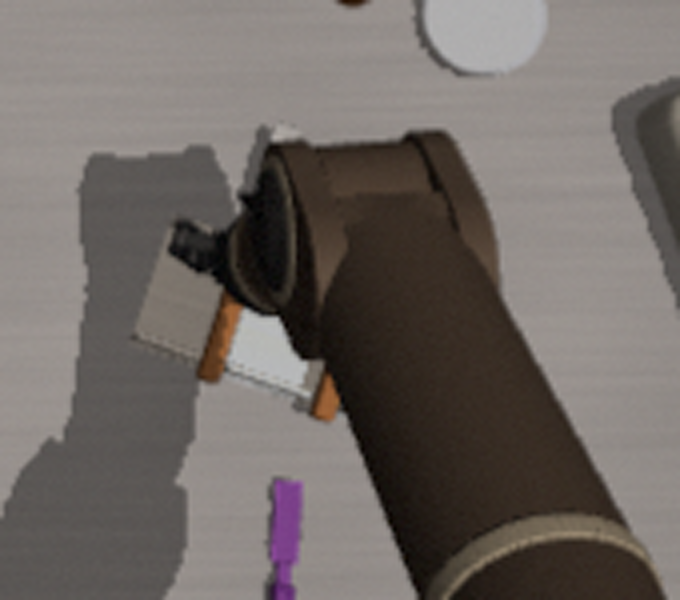

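The move was refused because the rotation keys were missing. The arm is still holding the spatula in the rest, with the blade end at top-crop (285,130) as before. I'll lift again with all keys.

play_rows([
  {"dx": 0,"dy": 0,"dz": 0.012,"rx": 0,"ry": 0,"rz": 0,"jaw": -1},
  {"dx": 0,"dy": 0,"dz": 0.03,"rx": 0,"ry": 0,"rz": 0,"jaw": -1},
  {"dx": 0,"dy": 0,"dz": 0.06,"rx": 0,"ry": 0,"rz": 0,"jaw": -1},
  {"dx": 0,"dy": 0,"dz": 0.1,"rx": 0,"ry": 0,"rz": 0,"jaw": -1},
  {"dx": 0,"dy": 0,"dz": 0.14,"rx": 0,"ry": 0,"rz": 0,"jaw": -1},
  {"dx": 0,"dy": 0,"dz": 0.16,"rx": 0,"ry": 0,"rz": 0,"jaw": -1},
  {"dx": 0,"dy": 0,"dz": 0.16,"rx": 0,"ry": 0,"rz": 0,"jaw": -1},
  {"dx": 0,"dy": 0,"dz": 0.16,"rx": 0,"ry": 0,"rz": 0,"jaw": -1},
])

```text
time: 4.32
position: [0.47, -0.2515, 0.1649]
eef_rot: [0.273, 1.547, -0.276]
contact_force: [1.3, -0.2, -1.2]
finger_gap: 0.0148
```

Run:
```python
from d import *
# staging: tip 60mm before the front face
xb=np.array([np.cos(np.radians(-15.8)),np.sin(np.radians(-15.8))])
f=np.array([.5706,.1708]); g=f-xb*(.06+.113); print('stage',g)
delta([*g,.11],-15.8)
im,d=grab('scene','s4'); cv2.imwrite('pics/s4c.png',cv2.resize(im[40:220,140:340,::-1],None,fx=3.5,fy=3.3,interpolation=cv2.INTER_CUBIC))
```

```text
stage [0.40413629 0.21790448]
t 4.3167 pos [ 0.47   -0.2515  0.1649] gap 0.0148 F [ 1.26 -0.22 -1.17] q [ 0.94  0.44 -0.69  1.88  0.34  0.94  1.31]
shift [-0.0824  0.5867 -0.0687] turn [0.0019 0.0035 0.0471] deg [0.2 0.3 4.2]
```

View pics/s4c.png

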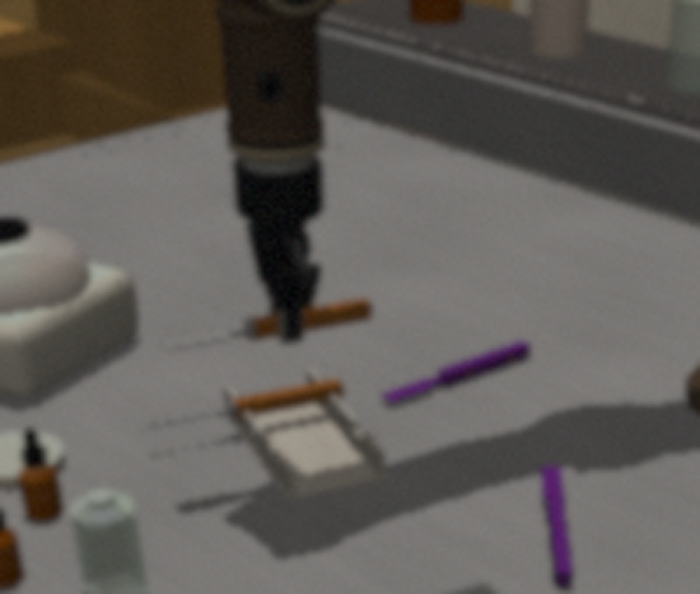

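The spatula is held level at crop (310,318), and the needle is still in the rest. Next I'll carry it to a point in front of the box.

play_rows([
  {"dx": -0.02,"dy": 0.015,"dz": 0,"rx": 0,"ry": 0,"rz": 0.005,"jaw": -1},
  {"dx": -0.05,"dy": 0.05,"dz": 0,"rx": 0,"ry": 0.002,"rz": 0.01,"jaw": -1},
  {"dx": -0.08,"dy": 0.1,"dz": 0,"rx": 0,"ry": 0.003,"rz": 0.02,"jaw": -1},
  {"dx": -0.082,"dy": 0.15,"dz": 0,"rx": 0.001,"ry": 0.003,"rz": 0.03,"jaw": -1},
  {"dx": -0.082,"dy": 0.2,"dz": 0,"rx": 0.002,"ry": 0.003,"rz": 0.04,"jaw": -1},
  {"dx": -0.082,"dy": 0.25,"dz": 0,"rx": 0.002,"ry": 0.003,"rz": 0.047,"jaw": -1},
  {"dx": -0.082,"dy": 0.3,"dz": 0,"rx": 0.002,"ry": 0.003,"rz": 0.047,"jaw": -1},
  {"dx": -0.082,"dy": 0.35,"dz": 0,"rx": 0.002,"ry": 0.003,"rz": 0.047,"jaw": -1},
  {"dx": -0.082,"dy": 0.4,"dz": 0,"rx": 0.002,"ry": 0.003,"rz": 0.047,"jaw": -1},
  {"dx": -0.082,"dy": 0.45,"dz": 0,"rx": 0.002,"ry": 0.003,"rz": 0.047,"jaw": -1},
  {"dx": -0.082,"dy": 0.5,"dz": 0,"rx": 0.002,"ry": 0.003,"rz": 0.047,"jaw": -1},
  {"dx": -0.082,"dy": 0.54,"dz": 0,"rx": 0.002,"ry": 0.003,"rz": 0.047,"jaw": -1},
])

```text
time: 5.37
position: [0.4024, 0.1834, 0.1628]
eef_rot: [0.217, 1.563, -0.215]
contact_force: [0.4, -0.3, -1.7]
finger_gap: 0.0151
```

Run:
```python
from d import *
delta([.404,.218,.06],-15.8)
```

```text
t 5.3667 pos [0.4024 0.1834 0.1628] gap 0.0151 F [ 0.37 -0.34 -1.66] q [ 0.23  0.34 -0.91  2.07  0.34  0.88  0.43]
shift [ 0.002   0.0433 -0.1284] turn [-0.0011 -0.002  -0.0008] deg [-0.1 -0.2 -0.1]
```

play_rows([
  {"dx": 0.002,"dy": 0.02,"dz": -0.02,"rx": -0.001,"ry": -0.002,"rz": 0,"jaw": -1},
  {"dx": 0.002,"dy": 0.043,"dz": -0.05,"rx": -0.001,"ry": -0.002,"rz": 0,"jaw": -1},
  {"dx": 0.002,"dy": 0.043,"dz": -0.08,"rx": -0.001,"ry": -0.002,"rz": 0,"jaw": -1},
  {"dx": 0.002,"dy": 0.043,"dz": -0.11,"rx": -0.001,"ry": -0.002,"rz": 0,"jaw": -1},
  {"dx": 0.002,"dy": 0.043,"dz": -0.128,"rx": -0.001,"ry": -0.002,"rz": 0,"jaw": -1},
  {"dx": 0.002,"dy": 0.043,"dz": -0.128,"rx": -0.001,"ry": -0.002,"rz": 0,"jaw": -1},
  {"dx": 0.002,"dy": 0.043,"dz": -0.128,"rx": -0.001,"ry": -0.002,"rz": 0,"jaw": -1},
  {"dx": 0.002,"dy": 0.043,"dz": -0.128,"rx": -0.001,"ry": -0.002,"rz": 0,"jaw": -1},
])

```text
time: 6.03
position: [0.4039, 0.218, 0.0606]
eef_rot: [0.216, 1.56, -0.215]
contact_force: [0.6, 0.8, -0.7]
finger_gap: 0.0149
```

Run:
```python
from d import *
delta([.404,.218,.04],-15.8)
im,d=grab('scene','s5'); cv2.imwrite('pics/s5c.png',cv2.resize(im[120:320,180:400,::-1],None,fx=3.5,fy=3,interpolation=cv2.INTER_CUBIC))
im,d=grab('top','t5'); cv2.imwrite('pics/t5c.png',cv2.resize(im[100:250,170:320,::-1],None,fx=4,fy=4,interpolation=cv2.INTER_CUBIC))
```

```text
t 6.0333 pos [0.4039 0.218  0.0606] gap 0.0149 F [ 0.55  0.82 -0.73] q [ 0.01  0.53 -0.76  2.12  0.57  0.7   0.16]
shift [ 0.0001 -0.     -0.0258] turn [-0.0002 -0.0002 -0.0009] deg [-0.  -0.  -0.1]
```

View pics/s5c.png

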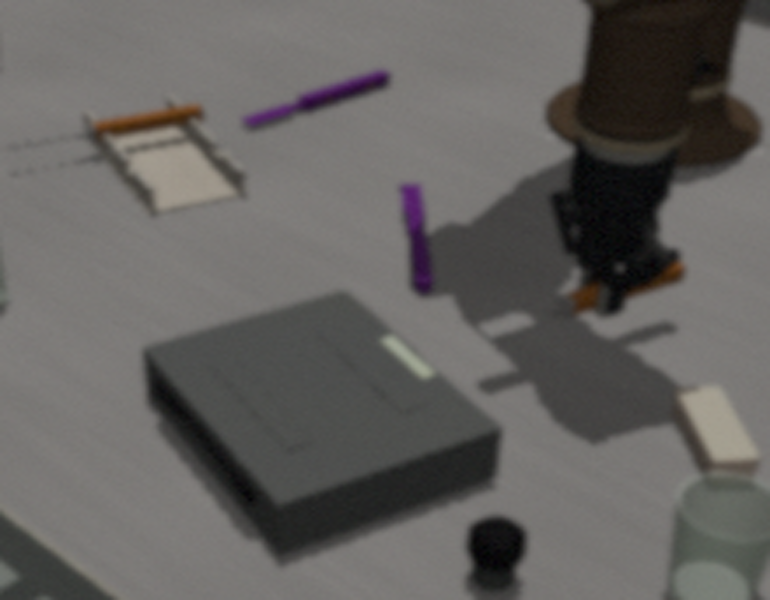

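View pics/t5c.png

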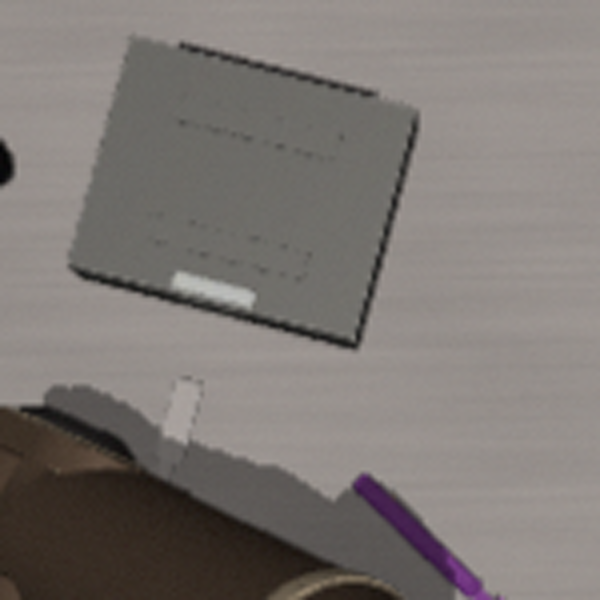

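The blade is visible in the top crop, its end at (188,378). It points at the strip at (213,289). I'll measure its height and direction before inserting.

Run:
```python
from h import *
z=np.load('pics/t5.npz'); P=cloud('top',z['d']); im=z['im'].astype(int)
v,u=np.mgrid[:420,:560]
roi=(u>208)&(u<224)&(v>190)&(v<217)
m=roi&(P[...,2]>.04)&(P[...,2]<.075)
print(m.sum(),np.percentile(P[m][:,2],[10,50,90]))
q=P[m]; A=np.c_[q[:,:2]-q[:,:2].mean(0),np.ones(len(q))]; co=np.linalg.lstsq(A,q[:,2],rcond=None)[0]; print('plane',co, 'mean',q.mean(0))
zz=co[2]; r=np.array([ray_z('top',a,b,zz)[:2] for b,a in zip(*np.where(m))])
print(cv2.minAreaRect(r.astype(np.float32)*1000))
xb=np.array([np.cos(np.radians(-15.8)),np.sin(np.radians(-15.8))]);yb=np.array([-xb[1],xb[0]])
f=np.array([.5706,.1708])
l=(r-f)@xb; w=(r-f)@yb; print('along',l.min(),l.max(),'lateral',w.min(),w.max(),w.mean())
t=l>l.max()-.02; print('lat tip',w[t].mean(),'lat root',w[l<l.min()+.02].mean())
print('slope along dir',co[:2]@xb)
# scene: blade hidden? tip pixel expected
print(proj('scene',[.513,.187,.058]),z['d'].shape)
z=np.load('pics/s5.npz');P=cloud('scene',z['d']);L=(P[...,:2]-f)@xb;W=(P[...,:2]-f)@yb
m=(L>-.14)&(L<-.03)&(abs(W)<.03)&(P[...,2]>.03)&(P[...,2]<.09)
for a in np.arange(-.13,-.04,.01):
    k=m&(L>a)&(L<a+.01); print(round(a,3),k.sum(),np.median(P[k][:,2]) if k.any() else None, np.median(W[k]) if k.any() else None)
```

```text
155 [0.05482847 0.05780131 0.06157339]
plane [-0.03703857 -0.00789956  0.0580004 ] mean [0.48449005 0.19433355 0.0580004 ]
((483.89984130859375, 194.54486083984375), (19.85362434387207, 64.37260437011719), 74.55119323730469)
along -0.12209476677527223 -0.057667631495851225 lateral -0.010804209378572195 0.009321669456178757 -0.000801296839034416
lat tip -0.0005651909108608961 lat root -0.0008758229227884931
slope along dir -0.03348827964978967
[317.72272498 229.75580262] (420, 560)
-0.13 12 0.05895201534893965 0.004272031925582355
-0.12 17 0.05852424740517521 0.0032813811226954483
-0.11 16 0.058006911834205074 0.003118318850605541
-0.1 21 0.05804823292015061 0.003481262848404306
-0.09 18 0.05779007623054636 0.0015622186978171758
-0.08 19 0.05760617118749916 0.0018942508100621225
-0.07 18 0.057801793483520755 0.003132796981401161
-0.06 6 0.05775009958936264 0.0032652158039149794
-0.05 0 None None
```

The blade is level: top at z ≈ 0.058, tip 58 mm before the front face, lateral error under 1 mm. Its mid-plane lies about 4 mm below the TCP. For the notch middle at 37 mm I need TCP z = 0.041, so I'll lower first, then insert slowly.

Run:
```python
from d import *
delta([.404,.218,.041],-15.8)
delta([.4768,.1974,.041],-15.8)
```

```text
t 6.1333 pos [0.4046 0.218  0.0612] gap 0.0148 F [ 0.26 -1.09 -0.94] q [ 0.01  0.53 -0.76  2.12  0.57  0.7   0.16]
shift [-0.0007 -0.     -0.0253] turn [-0.0004  0.0009 -0.0005] deg [-0.   0.1 -0. ]
t 6.1333 pos [0.4046 0.218  0.0612] gap 0.0148 F [ 0.26 -1.09 -0.94] q [ 0.01  0.53 -0.76  2.12  0.57  0.7   0.16]
shift [ 0.0903 -0.0258 -0.0253] turn [-0.0004  0.0009 -0.0005] deg [-0.   0.1 -0. ]
```

play_rows([
  {"dx": 0,"dy": 0,"dz": -0.012,"rx": 0,"ry": 0,"rz": 0,"jaw": -1},
  {"dx": 0,"dy": 0,"dz": -0.025,"rx": 0,"ry": 0,"rz": 0,"jaw": -1},
  {"dx": 0,"dy": 0,"dz": -0.025,"rx": 0,"ry": 0,"rz": 0,"jaw": -1},
  {"dx": 0.012,"dy": -0.0034,"dz": -0.025,"rx": 0,"ry": 0,"rz": 0,"jaw": -1},
  {"dx": 0.024,"dy": -0.0068,"dz": -0.025,"rx": 0,"ry": 0,"rz": 0,"jaw": -1},
  {"dx": 0.036,"dy": -0.0102,"dz": -0.025,"rx": 0,"ry": 0,"rz": 0,"jaw": -1},
  {"dx": 0.048,"dy": -0.0136,"dz": -0.025,"rx": 0,"ry": 0,"rz": 0,"jaw": -1},
  {"dx": 0.048,"dy": -0.0136,"dz": -0.025,"rx": 0,"ry": 0,"rz": 0,"jaw": -1},
  {"dx": 0.048,"dy": -0.0136,"dz": -0.025,"rx": 0,"ry": 0,"rz": 0,"jaw": -1},
])

```text
time: 6.88
position: [0.4437, 0.2068, 0.0412]
eef_rot: [0.218, 1.559, -0.216]
contact_force: [-0.2, 0.1, -0.3]
finger_gap: 0.0148
```

```bash
cat > bl.py <<'E'
from d import *
def blade(tag,lo=-.12,hi=0.0):
    xb=np.array([np.cos(np.radians(-15.8)),np.sin(np.radians(-15.8))]);yb=np.array([-xb[1],xb[0]]);f=np.array([.5706,.1708])
    for c in('top','scene'):
        im,d=grab(c,tag+c); P=cloud(c,d); L=(P[...,:2]-f)@xb;W=(P[...,:2]-f)@yb
        m=(L>lo)&(L<hi)&(abs(W)<.008)&(P[...,2]>.02)&(P[...,2]<.3)
        print(c,m.sum(),[(round(a,3),int(k.sum()),round(float(np.median(P[k][:,2])),4)) for a in np.arange(lo,hi,.01) for k in [m&(L>a)&(L<a+.01)] if k.sum()>2], 'max L',L[m].max() if m.any() else None)
E
python3 - <<'E'
from bl import *
delta([.4768,.1974,.041],-15.8)
blade('b1',-.09,-.004)
im=cv2.imread('pics/b1top.png'); cv2.imwrite('pics/t6c.png',cv2.resize(im[100:250,170:320],None,fx=4,fy=4,interpolation=cv2.INTER_CUBIC))
im=cv2.imread('pics/b1scene.png'); cv2.imwrite('pics/s6c.png',cv2.resize(im[150:310,210:380],None,fx=4,fy=3.7,interpolation=cv2.INTER_CUBIC))
E
```

```text
t 6.8833 pos [0.4437 0.2068 0.0412] gap 0.0148 F [-0.17  0.07 -0.25] q [ 0.03  0.6  -0.72  2.07  0.61  0.7   0.2 ]
shift [ 0.0413 -0.0117 -0.0003] turn [-0.0007  0.0009  0.0006] deg [-0.1  0.1  0.1]
top 109 [(np.float64(-0.08), 9, 0.0381), (np.float64(-0.07), 19, 0.0385), (np.float64(-0.06), 17, 0.0386), (np.float64(-0.05), 20, 0.0388), (np.float64(-0.04), 18, 0.0373), (np.float64(-0.03), 18, 0.0376), (np.float64(-0.02), 8, 0.0381)] max L -0.016749704434207258
scene 102 [(np.float64(-0.09), 14, 0.0402), (np.float64(-0.08), 15, 0.0383), (np.float64(-0.07), 16, 0.0386), (np.float64(-0.06), 13, 0.0386), (np.float64(-0.05), 13, 0.0386), (np.float64(-0.04), 14, 0.0382), (np.float64(-0.03), 15, 0.0381)] max L -0.018680020038315436
```

View pics/s6c.png

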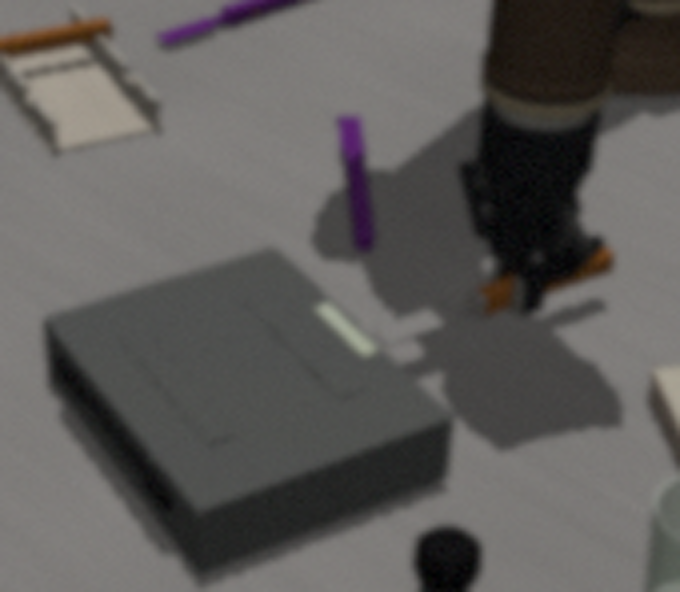

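View pics/t6c.png

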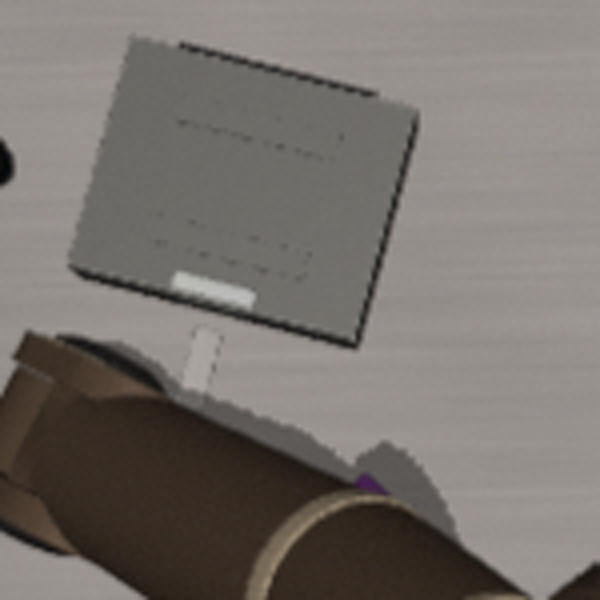

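Both cameras put the blade top at z = 38 mm (mid 37 mm), with the tip 17–18 mm before the notch and aligned with the strip. I'll insert it 35 mm.

play_rows([
  {"dx": 0.008,"dy": -0.0023,"dz": 0,"rx": 0,"ry": 0,"rz": 0,"jaw": -1},
  {"dx": 0.016,"dy": -0.0045,"dz": 0,"rx": 0,"ry": 0,"rz": 0,"jaw": -1},
  {"dx": 0.024,"dy": -0.0068,"dz": 0,"rx": 0,"ry": 0,"rz": 0,"jaw": -1},
  {"dx": 0.032,"dy": -0.009,"dz": 0,"rx": 0,"ry": 0,"rz": 0,"jaw": -1},
  {"dx": 0.042,"dy": -0.012,"dz": 0,"rx": 0,"ry": 0,"rz": 0,"jaw": -1},
  {"dx": 0.042,"dy": -0.012,"dz": 0,"rx": 0,"ry": 0,"rz": 0,"jaw": -1},
  {"dx": 0.042,"dy": -0.012,"dz": 0,"rx": 0,"ry": 0,"rz": 0,"jaw": -1},
])

```text
time: 7.57
position: [0.4767, 0.1973, 0.0411]
eef_rot: [0.218, 1.559, -0.216]
contact_force: [-0.4, 0.1, -1.0]
finger_gap: 0.0146
```

```bash
cat > plan.py <<'E'
from d import *
xb=np.array([np.cos(np.radians(-15.8)),np.sin(np.radians(-15.8))]);f=np.array([.5706,.1708])
def tcp(th,D,drop=.0026,lipz=.0425):
    t=np.radians(th); lx=.175*(1-np.cos(t)); lz=lipz+.175*np.sin(t)-.003*np.sin(t)
    a=lx+D-.1155
    return [*(f+xb*a),lz+drop]
E
python3 - <<'E'
from plan import *
delta([.4768,.1974,.041],-15.8)
s=arm.sense()['position']
for th in (0,1.5,3,6,9,12,15,20,25,30,35,40,45): 
    p=np.array(tcp(th,.018-.002*th/45)); print(th,p.round(4),((p-s)/.8).round(4))
E
```

```text
t 7.5667 pos [0.4767 0.1973 0.0411] gap 0.0146 F [-0.45  0.12 -0.99] q [ 0.06  0.63 -0.71  2.    0.61  0.73  0.26]
shift [ 0.0001  0.0002 -0.0001] turn [-0.0006  0.0005  0.0002] deg [-0.1  0.   0. ]
0 [0.4768 0.1973 0.0451] [0.0001 0.0001 0.005 ]
1.5 [0.4768 0.1973 0.0496] [0.0001 0.0001 0.0107]
3 [0.4769 0.1973 0.0541] [0.0003 0.0001 0.0163]
6 [0.4774 0.1972 0.0631] [ 0.001  -0.0001  0.0275]
9 [0.4785 0.1969 0.072 ] [ 0.0022 -0.0005  0.0387]
12 [0.48   0.1965 0.0809] [ 0.0041 -0.001   0.0497]
15 [0.4819 0.1959 0.0896] [ 0.0065 -0.0017  0.0607]
20 [0.4861 0.1947 0.1039] [ 0.0117 -0.0032  0.0786]
25 [0.4915 0.1932 0.1178] [ 0.0185 -0.0051  0.0959]
30 [0.4981 0.1913 0.1311] [ 0.0267 -0.0074  0.1125]
35 [0.5057 0.1892 0.1438] [ 0.0363 -0.0101  0.1284]
40 [0.5145 0.1867 0.1557] [ 0.0472 -0.0132  0.1432]
45 [0.5242 0.1839 0.1667] [ 0.0594 -0.0167  0.1571]
```

The blade went in with no contact force. I'll start prying gently, to about 6°.

play_rows([
  {"dx": 0,"dy": 0,"dz": 0.0025,"rx": 0,"ry": 0,"rz": 0,"jaw": -1},
  {"dx": 0,"dy": 0,"dz": 0.005,"rx": 0,"ry": 0,"rz": 0,"jaw": -1},
  {"dx": 0,"dy": 0,"dz": 0.007,"rx": 0,"ry": 0,"rz": 0,"jaw": -1},
  {"dx": 0,"dy": 0,"dz": 0.009,"rx": 0,"ry": 0,"rz": 0,"jaw": -1},
  {"dx": 0,"dy": 0,"dz": 0.011,"rx": 0,"ry": 0,"rz": 0,"jaw": -1},
  {"dx": 0.0002,"dy": 0,"dz": 0.0135,"rx": 0,"ry": 0,"rz": 0,"jaw": -1},
  {"dx": 0.0003,"dy": 0,"dz": 0.016,"rx": 0,"ry": 0,"rz": 0,"jaw": -1},
  {"dx": 0.0005,"dy": 0,"dz": 0.0185,"rx": 0,"ry": 0,"rz": 0,"jaw": -1},
  {"dx": 0.0007,"dy": 0,"dz": 0.021,"rx": 0,"ry": 0,"rz": 0,"jaw": -1},
  {"dx": 0.0008,"dy": 0,"dz": 0.0235,"rx": 0,"ry": 0,"rz": 0,"jaw": -1},
  {"dx": 0.001,"dy": 0,"dz": 0.0255,"rx": 0,"ry": 0,"rz": 0,"jaw": -1},
  {"dx": 0.001,"dy": 0,"dz": 0.0275,"rx": 0,"ry": 0,"rz": 0,"jaw": -1},
])

```text
time: 8.57
position: [0.4776, 0.1972, 0.0632]
eef_rot: [0.218, 1.559, -0.216]
contact_force: [0.8, -0.8, -2.5]
finger_gap: 0.0149
```

```bash
cat > lid.py <<'E'
from bl import *
def lid(tag):
    f=np.array([.5706,.1708]);xb=np.array([np.cos(np.radians(-15.8)),np.sin(np.radians(-15.8))]);yb=np.array([-xb[1],xb[0]])
    for c in('top','scene'):
        im,d=grab(c,tag+c); P=cloud(c,d); L=(P[...,:2]-f)@xb;W=(P[...,:2]-f)@yb
        m=(L>-.01)&(L<.168)&(abs(W)<.1)&(P[...,2]>.05)&(d>0)
        m&=~((L<.06)&(abs(W)<.04)&(False))
        q=np.c_[L[m],W[m],P[m][:,2]]
        # robust plane fit z=aL+bW+c
        k=np.ones(len(q),bool)
        for _ in range(8):
            A=np.c_[q[:,:2],np.ones(len(q))]; co=np.linalg.lstsq(A[k],q[k,2],rcond=None)[0]; r=q[:,2]-A@co; s=1.48*np.median(abs(r[k]))
            k=abs(r)<2.5*s
        print(c,'n',k.sum(),'angle',round(-np.degrees(np.arctan(co[0])),2),'res',s,'minL',q[k,0].min())
E
python3 - <<'E'
from lid import *
delta([.4768,.1974,.041],-15.8)
lid('l1')
im=cv2.imread('pics/l1scene.png'); cv2.imwrite('pics/s7c.png',cv2.resize(im[150:310,210:380],None,fx=4,fy=3.7,interpolation=cv2.INTER_CUBIC))
from plan import *
s=arm.sense()['position']
for th in (6,9,12,15,18,20,22,24): 
    p=np.array(tcp(th,.018-.002*th/45)); print(th,p.round(4),((p-s)/.8).round(4))
E
```

```text
t 8.5667 pos [0.4776 0.1972 0.0632] gap 0.0149 F [ 0.79 -0.82 -2.51] q [ 0.08  0.6  -0.74  1.99  0.57  0.77  0.3 ]
shift [-0.001   0.0003 -0.0278] turn [-0.0006  0.0006  0.0003] deg [-0.1  0.1  0. ]
top n 3850 angle 5.95 res 0.002513323050836104 minL 0.001361109068476631
scene n 3629 angle 6.14 res 0.0013793832762342328 minL 0.0012617416796568235
6 [0.4774 0.1972 0.0631] [-0.0004 -0.0001 -0.0003]
9 [0.4785 0.1969 0.072 ] [ 0.0009 -0.0005  0.0108]
12 [0.48   0.1965 0.0809] [ 0.0028 -0.001   0.0219]
15 [0.4819 0.1959 0.0896] [ 0.0052 -0.0017  0.0328]
18 [0.4843 0.1952 0.0983] [ 0.0082 -0.0025  0.0436]
20 [0.4861 0.1947 0.1039] [ 0.0104 -0.0031  0.0507]
22 [0.4881 0.1941 0.1095] [ 0.013  -0.0039  0.0577]
24 [0.4903 0.1935 0.1151] [ 0.0157 -0.0046  0.0647]
```

View pics/s7c.png

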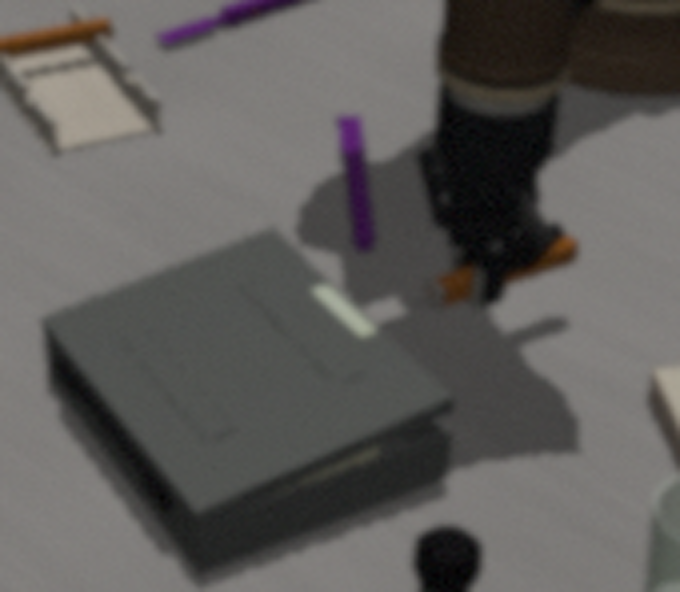

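The lid rests on the blade at about 6°, which matches the plan. I'll continue smoothly along the arc.

play_rows([
  {"dx": 0,"dy": 0,"dz": 0.0035,"rx": 0,"ry": 0,"rz": 0,"jaw": -1},
  {"dx": 0.0006,"dy": -0.0003,"dz": 0.009,"rx": 0,"ry": 0,"rz": 0,"jaw": -1},
  {"dx": 0.0015,"dy": -0.0006,"dz": 0.0145,"rx": 0,"ry": 0,"rz": 0,"jaw": -1},
  {"dx": 0.0025,"dy": -0.0009,"dz": 0.02,"rx": 0,"ry": 0,"rz": 0,"jaw": -1},
  {"dx": 0.0036,"dy": -0.0012,"dz": 0.0255,"rx": 0,"ry": 0,"rz": 0,"jaw": -1},
  {"dx": 0.005,"dy": -0.0016,"dz": 0.031,"rx": 0,"ry": 0,"rz": 0,"jaw": -1},
  {"dx": 0.0063,"dy": -0.002,"dz": 0.0365,"rx": 0,"ry": 0,"rz": 0,"jaw": -1},
  {"dx": 0.0077,"dy": -0.0023,"dz": 0.042,"rx": 0,"ry": 0,"rz": 0,"jaw": -1},
  {"dx": 0.0095,"dy": -0.0028,"dz": 0.048,"rx": 0,"ry": 0,"rz": 0,"jaw": -1},
  {"dx": 0.0115,"dy": -0.0034,"dz": 0.0535,"rx": 0,"ry": 0,"rz": 0,"jaw": -1},
  {"dx": 0.0135,"dy": -0.004,"dz": 0.059,"rx": 0,"ry": 0,"rz": 0,"jaw": -1},
  {"dx": 0.0157,"dy": -0.0046,"dz": 0.0647,"rx": 0,"ry": 0,"rz": 0,"jaw": -1},
])

```text
time: 9.67
position: [0.4905, 0.1935, 0.1155]
eef_rot: [0.218, 1.559, -0.216]
contact_force: [1.1, -0.6, -1.9]
finger_gap: 0.015
```

Run:
```python
from lid import *
delta([.4768,.1974,.041],-15.8)
lid('l2')
from plan import *
s=arm.sense()['position']
for th in (24,26,28,30,32,34,36,38,40): 
    p=np.array(tcp(th,.018-.002*th/45)); print(th,p.round(4),((p-s)/.8).round(4))
```

```text
t 9.6667 pos [0.4905 0.1935 0.1155] gap 0.015 F [ 1.07 -0.61 -1.9 ] q [ 0.14  0.54 -0.8   1.93  0.5   0.88  0.38]
shift [-0.0172  0.0049 -0.0932] turn [-0.0007  0.0009  0.0004] deg [-0.1  0.1  0. ]
top n 3330 angle 23.83 res 0.0022176617238647014 minL 0.017352860765338377
scene n 3888 angle 24.42 res 0.0015631577110758732 minL 0.019828215583201313
24 [0.4903 0.1935 0.1151] [-0.0007 -0.0001 -0.001 ]
26 [0.4927 0.1928 0.1205] [ 0.0023 -0.001   0.0058]
28 [0.4953 0.1921 0.1258] [ 0.0055 -0.0019  0.0125]
30 [0.4981 0.1913 0.1311] [ 0.009  -0.0029  0.0191]
32 [0.501  0.1905 0.1362] [ 0.0126 -0.0039  0.0255]
34 [0.5041 0.1896 0.1413] [ 0.0165 -0.005   0.0318]
36 [0.5074 0.1887 0.1462] [ 0.0206 -0.0062  0.0379]
38 [0.5109 0.1877 0.151 ] [ 0.025  -0.0074  0.0439]
40 [0.5145 0.1867 0.1557] [ 0.0295 -0.0087  0.0498]
```

play_rows([
  {"dx": 0.0015,"dy": -0.0005,"dz": 0.0035,"rx": 0,"ry": 0,"rz": 0,"jaw": -1},
  {"dx": 0.0035,"dy": -0.0012,"dz": 0.008,"rx": 0,"ry": 0,"rz": 0,"jaw": -1},
  {"dx": 0.0055,"dy": -0.0019,"dz": 0.0125,"rx": 0,"ry": 0,"rz": 0,"jaw": -1},
  {"dx": 0.008,"dy": -0.0025,"dz": 0.017,"rx": 0,"ry": 0,"rz": 0,"jaw": -1},
  {"dx": 0.0105,"dy": -0.0033,"dz": 0.0215,"rx": 0,"ry": 0,"rz": 0,"jaw": -1},
  {"dx": 0.013,"dy": -0.004,"dz": 0.026,"rx": 0,"ry": 0,"rz": 0,"jaw": -1},
  {"dx": 0.0155,"dy": -0.0047,"dz": 0.03,"rx": 0,"ry": 0,"rz": 0,"jaw": -1},
  {"dx": 0.018,"dy": -0.0055,"dz": 0.034,"rx": 0,"ry": 0,"rz": 0,"jaw": -1},
  {"dx": 0.021,"dy": -0.0063,"dz": 0.038,"rx": 0,"ry": 0,"rz": 0,"jaw": -1},
  {"dx": 0.024,"dy": -0.007,"dz": 0.042,"rx": 0,"ry": 0,"rz": 0,"jaw": -1},
  {"dx": 0.0265,"dy": -0.0078,"dz": 0.046,"rx": 0,"ry": 0,"rz": 0,"jaw": -1},
  {"dx": 0.0295,"dy": -0.0087,"dz": 0.0498,"rx": 0,"ry": 0,"rz": 0,"jaw": -1},
])

```text
time: 10.77
position: [0.5148, 0.1866, 0.156]
eef_rot: [0.219, 1.558, -0.216]
contact_force: [0.5, 0.8, -1.6]
finger_gap: 0.0151
```

Run:
```python
from lid import *
delta([.4768,.1974,.041],-15.8)
lid('l3')
im=cv2.imread('pics/l3scene.png'); cv2.imwrite('pics/s8c.png',cv2.resize(im[130:310,210:380],None,fx=4,fy=3.3,interpolation=cv2.INTER_CUBIC))
from plan import *
s=arm.sense()['position']
for th in (40,41,42,43,44,45): 
    p=np.array(tcp(th,.018-.002*th/45)); print(th,p.round(4),((p-s)/.8).round(4))
```

```text
t 10.7667 pos [0.5148 0.1866 0.156 ] gap 0.0151 F [ 0.54  0.79 -1.63] q [ 0.18  0.52 -0.82  1.85  0.45  0.97  0.46]
shift [-0.0475  0.0135 -0.1437] turn [-0.0009  0.0015  0.0006] deg [-0.1  0.1  0.1]
top n 2468 angle 39.84 res 0.0019939647783964016 minL 0.04611015562510395
scene n 4382 angle 65.69 res 0.0679192175245324 minL -0.00999606215565707
40 [0.5145 0.1867 0.1557] [-0.0009  0.0001 -0.0007]
41 [0.5163 0.1862 0.1579] [ 0.0014 -0.0006  0.0021]
42 [0.5182 0.1856 0.1602] [ 0.0038 -0.0012  0.0049]
43 [0.5202 0.1851 0.1624] [ 0.0062 -0.0019  0.0077]
44 [0.5222 0.1845 0.1646] [ 0.0087 -0.0026  0.0104]
45 [0.5242 0.1839 0.1667] [ 0.0112 -0.0033  0.0131]
```

View pics/s8c.png

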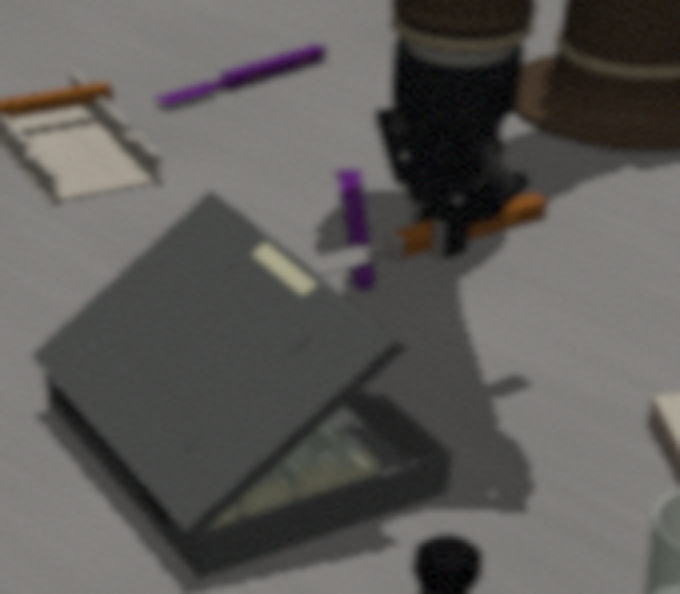

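The lid stands on the blade at about 40°, with the fingers well clear of it. The scene-camera fit of 65.7° is spoiled by gripper points: its residual is 68 mm. Last 5° now, easing off, then hold.

play_rows([
  {"dx": 0.0015,"dy": -0.0005,"dz": 0.0025,"rx": 0,"ry": 0,"rz": 0,"jaw": -1},
  {"dx": 0.0035,"dy": -0.0011,"dz": 0.005,"rx": 0,"ry": 0,"rz": 0,"jaw": -1},
  {"dx": 0.0055,"dy": -0.0017,"dz": 0.0073,"rx": 0,"ry": 0,"rz": 0,"jaw": -1},
  {"dx": 0.0077,"dy": -0.0023,"dz": 0.0095,"rx": 0,"ry": 0,"rz": 0,"jaw": -1},
  {"dx": 0.0095,"dy": -0.0028,"dz": 0.0115,"rx": 0,"ry": 0,"rz": 0,"jaw": -1},
  {"dx": 0.0115,"dy": -0.0033,"dz": 0.0133,"rx": 0,"ry": 0,"rz": 0,"jaw": -1},
  {"dx": 0.0115,"dy": -0.0033,"dz": 0.0133,"rx": 0,"ry": 0,"rz": 0,"jaw": -1},
  {"dx": 0.0115,"dy": -0.0033,"dz": 0.0133,"rx": 0,"ry": 0,"rz": 0,"jaw": -1},
  {"dx": 0.0115,"dy": -0.0033,"dz": 0.0133,"rx": 0,"ry": 0,"rz": 0,"jaw": -1},
])

```text
time: 11.62
position: [0.5242, 0.184, 0.1668]
eef_rot: [0.219, 1.557, -0.216]
contact_force: [0.4, 1.4, -2.3]
finger_gap: 0.0153
```

```bash
cat > ang.py <<'E'
from bl import *
def ang(tag):
    f=np.array([.5706,.1708]);xb=np.array([np.cos(np.radians(-15.8)),np.sin(np.radians(-15.8))]);yb=np.array([-xb[1],xb[0]])
    for c in('top','scene'):
        im,d=grab(c,tag+c); P=cloud(c,d); L=(P[...,:2]-f)@xb;W=(P[...,:2]-f)@yb; Z=P[...,2]
        # near the expected plane only: angle about hinge of outer face (offset 14.5 mm)
        m=(L>.03)&(L<.165)&(abs(W)<.1)&(d>0)&(Z>.055)&(Z<.21)
        a=np.arctan2(Z-.0425,.175-L); r=np.hypot(Z-.0425,.175-L); th=np.degrees(a-np.arcsin(np.clip(.0145/r,0,1)))
        m&=(r>.04)&(th>25)&(th<65)
        q=np.c_[L[m],W[m],Z[m]]; k=abs(th[m]-np.median(th[m]))<4
        for _ in range(8):
            A=np.c_[q[:,:2],np.ones(len(q))]; co=np.linalg.lstsq(A[k],q[k,2],rcond=None)[0]; rr=q[:,2]-A@co; s=1.48*np.median(abs(rr[k])); k=abs(rr)<2.5*s
        print(c,'n',k.sum(),'slope angle',round(-np.degrees(np.arctan(co[0])),2),'hinge angle',round(float(np.median(th[m])),2),'res',round(s,4))
E
python3 - <<'E'
from ang import *
delta([.4768,.1974,.041],-15.8)
ang('f1')
im=cv2.imread('pics/f1scene.png'); cv2.imwrite('pics/s9c.png',cv2.resize(im[110:310,180:400],None,fx=3.5,fy=3,interpolation=cv2.INTER_CUBIC))
im=cv2.imread('pics/f1top.png'); cv2.imwrite('pics/t9.png',im)
E
```

```text
t 11.6167 pos [0.5242 0.184  0.1668] gap 0.0153 F [ 0.45  1.45 -2.33] q [ 0.19  0.51 -0.83  1.82  0.44  1.    0.48]
shift [-0.0593  0.0168 -0.1572] turn [-0.001   0.0019  0.001 ] deg [-0.1  0.2  0.1]
top n 1953 slope angle 44.61 hinge angle 44.66 res 0.0019
scene n 3358 slope angle 44.77 hinge angle 44.45 res 0.0019
```

View pics/s9c.png

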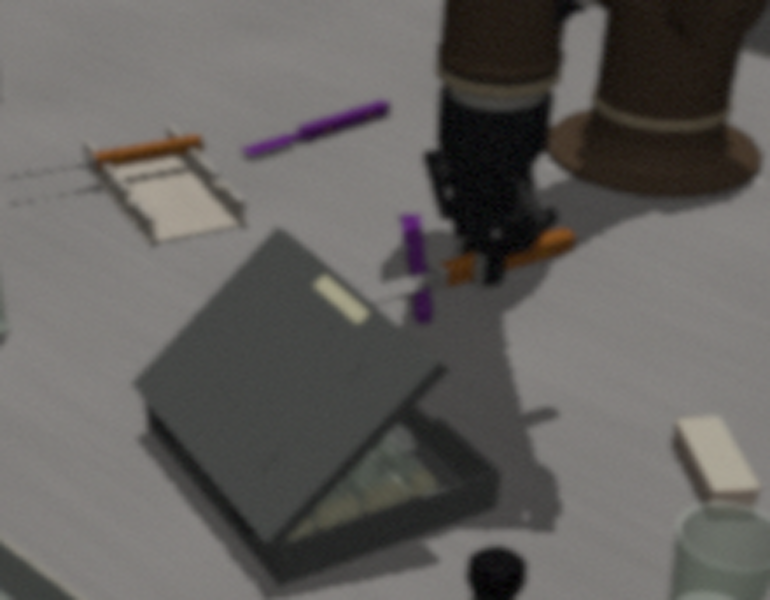

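View pics/t9.png

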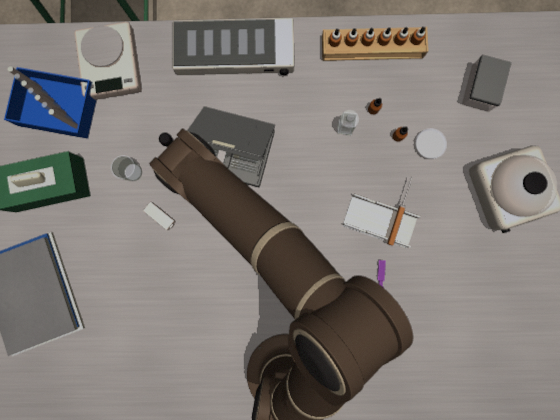

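The lid reads 44.5–44.8° on both cameras and rests on the blade, with the fingers about 100 mm from it. The other items stand where they were. I'll trim by +0.8 mm and hold a second to check it stays still.

play_rows([
  {"dx": 0.0004,"dy": -0.0001,"dz": 0.0005,"rx": 0,"ry": 0,"rz": 0,"jaw": -1},
  {"dx": 0.0008,"dy": -0.0002,"dz": 0.001,"rx": 0,"ry": 0,"rz": 0,"jaw": -1},
  {"dx": 0.0008,"dy": -0.0002,"dz": 0.001,"rx": 0,"ry": 0,"rz": 0,"jaw": -1},
  {"dx": 0.0008,"dy": -0.0002,"dz": 0.001,"rx": 0,"ry": 0,"rz": 0,"jaw": -1},
  {"dx": 0.0008,"dy": -0.0002,"dz": 0.001,"rx": 0,"ry": 0,"rz": 0,"jaw": -1},
  {"dx": 0.0008,"dy": -0.0002,"dz": 0.001,"rx": 0,"ry": 0,"rz": 0,"jaw": -1},
  {"dx": 0.0008,"dy": -0.0002,"dz": 0.001,"rx": 0,"ry": 0,"rz": 0,"jaw": -1},
  {"dx": 0.0008,"dy": -0.0002,"dz": 0.001,"rx": 0,"ry": 0,"rz": 0,"jaw": -1},
  {"dx": 0.0008,"dy": -0.0002,"dz": 0.001,"rx": 0,"ry": 0,"rz": 0,"jaw": -1},
  {"dx": 0.0008,"dy": -0.0002,"dz": 0.001,"rx": 0,"ry": 0,"rz": 0,"jaw": -1},
])

```text
time: 12.55
position: [0.5249, 0.1838, 0.1675]
eef_rot: [0.219, 1.557, -0.216]
contact_force: [1.2, -0.5, -2.3]
finger_gap: 0.0149
```

Run:
```python
from ang import *
delta([.4768,.1974,.041],-15.8)
ang('f2'); ang('f3'); print(arm.sense()['qd'].round(3))
```

```text
t 12.55 pos [0.5249 0.1838 0.1675] gap 0.0149 F [ 1.16 -0.5  -2.34] q [ 0.19  0.51 -0.83  1.82  0.44  1.    0.48]
shift [-0.0601  0.017  -0.1582] turn [-0.001   0.0018  0.001 ] deg [-0.1  0.2  0.1]
top n 1974 slope angle 45.02 hinge angle 44.99 res 0.002
scene n 3332 slope angle 45.09 hinge angle 44.84 res 0.0018
top n 1958 slope angle 45.01 hinge angle 44.97 res 0.002
scene n 3323 slope angle 45.11 hinge angle 44.81 res 0.0018
[ 0.     0.001 -0.002 -0.001 -0.001 -0.002  0.   ]
```

The lid is at 45.0° and steady, so I'm handing in.

```bash
python3 -c "
from workcell import arm
print(arm.job_done())"
```

```text
the job is handed in; nothing more can be done
None
```

I took the wooden-handled spatula from the rest and slid its blade about 18 mm into the notch with no contact force. I then pried the lid up along its arc in about 5 s. The job was handed in at about 12.8 s with the spatula still in hand, holding the lid.

**Last checks**
- **Lid angle:** both cameras read 44.8–45.1° and the reading did not change between two looks.
- **Hold:** the joints were at rest, the grip gap was steady at 15 mm, and the load was about 2.3 N (spatula plus lid).
- **Clearance:** in the last pictures before the final 0.8 mm trim, the fingers were about 100 mm from the lid and the spatula was well above the bench. The needle still lay in the rest. Everything else I could see stood where it was, though the arm hid part of the top view.

**Failed or disagreed**
- One lift command was refused for missing keys and simply sent again; nothing moved.
- At 40° one scene-camera angle fit gave 65.7° because gripper points were mixed in. I discarded it, and the corrected fit agreed with the top camera.

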